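Switch on the drying pad under the wet painted disc

TASK

A wet painted disc lies on one of the four coloured drying pads: switch that pad on. Take the ball-tipped stylus from its stand and press down the raised half of the rocker switch of the same colour with the tip of the stylus, fully home, so that it flips right over to on (keep fingers off the switches, and leave the other switches as they are), then hang the stylus back upright in its stand and let go. Do not shift the disc or the other things on the table.

Things in the scene. Friction and masses are not known exactly. Their poses are not given: they have to be found in the camera images.
- disc: the wet painted piece: a round pale wooden disc, 54 mm in diameter and 8 mm thick, with a pink flower painted on white on top; origin at the centre of its underside. It lies near the middle of one of the four coloured pads
- stylus: ball-tipped stylus standing upright in its stand, 60 g nominal. Origin on its axis at the underside of a brass collar (30 mm diameter, 5 mm thick, from z = 0 to 5 mm); z runs up its axis. Above the collar a round wooden handle, 16 mm diameter, from z = 5 to 70 mm; below it a steel shank, 8 mm diameter, ending in a round tip of the same width whose lowest point is at z = -80 mm. The stylus is round about z, so its yaw does not matter
- stylus_tip (a point): the lowest point of the stylus, on its axis 80 mm below the underside of the collar
- stand_hole (a point): centre of the hole in the top of the small wooden stylus stand, at the level of the top face, 105 mm above the table. The hole is 18 mm in diameter through a plate 70 x 70 mm, 8 mm thick, on two side walls over a 90 x 90 mm foot with open space below the hole down to 10 mm above the table. The stylus hangs in it by its collar, which rests on the top face. The stand is fixed to the table
- bank: grey control box fixed to the table, 100 (x) x 160 (y) x 50 mm high, with a row of five rocker switches along its y axis at 26 mm spacing in the middle of its top; origin at the centre of its underside; its -x side is the long side nearer the robot
- sw_red (a joint): red rocker switch, angle about its pivot, which runs along the row (rad): 0 = off, the half nearer the robot raised; 0.4 = on, the half nearer the robot pressed level. It starts off. It moves stiffly and stays where it is left, with no snap, so press until it stops: about 3 N down at 9 mm from the pivot moves it
- sw_red_press (a point): point on the top face of the red rocker, on the half nearer the robot (the one with a short bar mark), in the middle of its width and 9 mm from the pivot. Each half is 14.5 mm long and 16 mm wide. The point moves with the rocker: about 59.5 mm above the table when off, 56 mm when on. The raised half slopes up towards the robot at 0.4 rad. The five colours stand in any order in the row
- sw_yellow (a joint): yellow rocker switch, angle about its pivot, which runs along the row (rad): 0 = off, the half nearer the robot raised; 0.4 = on, the half nearer the robot pressed level. It starts off. It moves stiffly and stays where it is left, with no snap, so press until it stops: about 3 N down at 9 mm from the pivot moves it
- sw_yellow_press (a point): point on the top face of the yellow rocker, on the half nearer the robot (the one with a short bar mark), in the middle of its width and 9 mm from the pivot. Each half is 14.5 mm long and 16 mm wide. The point moves with the rocker: about 59.5 mm above the table when off, 56 mm when on. The raised half slopes up towards the robot at 0.4 rad. The five colours stand in any order in the row
- sw_green (a joint): green rocker switch, angle about its pivot, which runs along the row (rad): 0 = off, the half nearer the robot raised; 0.4 = on, the half nearer the robot pressed level. It starts off. It moves stiffly and stays where it is left, with no snap, so press until it stops: about 3 N down at 9 mm from the pivot moves it
- sw_green_press (a point): point on the top face of the green rocker, on the half nearer the robot (the one with a short bar mark), in the middle of its width and 9 mm from the pivot. Each half is 14.5 mm long and 16 mm wide. The point moves with the rocker: about 59.5 mm above the table when off, 56 mm when on. The raised half slopes up towards the robot at 0.4 rad. The five colours stand in any order in the row
- sw_blue (a joint): blue rocker switch, angle about its pivot, which runs along the row (rad): 0 = off, the half nearer the robot raised; 0.4 = on, the half nearer the robot pressed level. It starts off. It moves stiffly and stays where it is left, with no snap, so press until it stops: about 3 N down at 9 mm from the pivot moves it
- sw_blue_press (a point): point on the top face of the blue rocker, on the half nearer the robot (the one with a short bar mark), in the middle of its width and 9 mm from the pivot. Each half is 14.5 mm long and 16 mm wide. The point moves with the rocker: about 59.5 mm above the table when off, 56 mm when on. The raised half slopes up towards the robot at 0.4 rad. The five colours stand in any order in the row
- sw_white (a joint): white rocker switch, angle about its pivot, which runs along the row (rad): 0 = off, the half nearer the robot raised; 0.4 = on, the half nearer the robot pressed level. It starts on. It moves stiffly and stays where it is left, with no snap, so press until it stops: about 3 N down at 9 mm from the pivot moves it
- pad_red: red square drying pad, 88 x 88 x 3 mm, lying on the fixed metal tray (200 x 200 x 12 mm), origin at the centre of its underside; the four pads lie 96 mm apart in a square, in any order
- pad_yellow: yellow square drying pad, 88 x 88 x 3 mm, lying on the fixed metal tray (200 x 200 x 12 mm), origin at the centre of its underside; the four pads lie 96 mm apart in a square, in any order
- pad_green: green square drying pad, 88 x 88 x 3 mm, lying on the fixed metal tray (200 x 200 x 12 mm), origin at the centre of its underside; the four pads lie 96 mm apart in a square, in any order
- pad_blue: blue square drying pad, 88 x 88 x 3 mm, lying on the fixed metal tray (200 x 200 x 12 mm), origin at the centre of its underside; the four pads lie 96 mm apart in a square, in any order
- cup_maroon: dark maroon plastic cup, rim radius 36 mm, 85 mm tall; leave it alone. Origin at the centre of its underside
- cup_red: red plastic cup, rim radius 36 mm, 85 mm tall; leave it alone. Origin at the centre of its underside
- phone: phone lying flat, 72 x 150 x 9 mm; leave it alone. Origin at the centre of its underside
- cap_red: round red jar lid, 44 mm diameter, 8 mm thick; leave it alone. Origin at the centre of its underside
- paint_jar: green paint jar, 56 mm diameter, 60 mm tall; leave it alone. Origin at the centre of its underside
- brush: paint brush lying flat, about 200 mm long; leave it alone. Origin at the centre of its underside
Things that resemble listed ones, but are neither listed nor needed, are in the scene too. What is meant by the disc is not blue or turquoise, and is the larger of those in its own colour.

How it is judged:
By the outcome, as a careful person would: the job done as asked, in the order asked, and still so for the second after the job is handed in, with the robot touching nothing.
It also fails if it takes over 45 s, if anything falls off the work surface, if the arm or the gripper's body presses on something with over 40 N, if the wrist force passes 120 N, or if a joint passes its speed limit or range.

ROBOT

A 6-joint arm with a two-finger parallel gripper is mounted at the origin on the work surface. World frame = base frame: x ahead of the robot, y to its left, z up, the work surface at z = 0. Lengths are in mm, angles in rad, forces in N, time in s.
With the tool pointing down it reaches from about 350 to 875 mm from the base axis. Payload 4.2 kg.
Tool frame: the origin (TCP) lies midway between the tips of the shut fingers; the grasp point (between the pads) lies 19 mm behind it (arm.tcp_to_grasp is the distance from the TCP to the grasp point, in mm); z points along the fingers, y is the line along which they close (so a half turn about z gives the same grasp; the last joint's range is limited). The gripper opens to 85 mm and grips with 20 to 120 N. Pads are 22 mm wide; open, the fingers measure 114 mm over their backs; the gripper's body (76 mm by 85 mm) begins 54 mm behind the grasp point. The pads swing forward as they close: fully open they stand 13 mm farther back than shut.
Start: joints at [1.556, 0.385, 0.008, 0, -1.194, -0.259], TCP at [168.963, 601.707, 231.312] pointing down, gripper open.
Joint ranges: [-3.14, 3.14], [-1.21, 2.06], [-1.07, 1.41], [-3.16, 2.05], [-2.99, -0.16], [-3.1, 3.1]. Speed limits (rad/s): [2.79, 2.79, 3.14, 3.14, 3.14, 3.14].

INTERFACE

Orientations are given as a unit quaternion [x, y, z, w].
In Python, from bench import arm gives the robot as it stands.
- The arm moves only by the tool arm_command, never from a script. Its argument "rows" is a list of rows, each a list of 2 entries, a list of its own where there are three numbers: the shift along the tool's x, y, z as a fraction of full scale, then the turn, a rotation vector about the tool's x, y, z as a fraction of full scale. In form: [[[x, y, z], [wx, wy, wz]], ...]. A call has 1 to 5 rows; each row is the pose to reach, as a shift and turn from the pose commanded when the call began, along the tool's axes at that moment, turning the shorter way round; what a row does not reach only later rows make up. Full scale, the value 1, is 0.25 m for a shift and 180 degrees for a turn. A row lasts 1/10 s, in which the tool goes at most 50 mm and 8.59 degrees, less where a joint would pass 70% of its speed; a pose out of reach is approached as far as the arm can. A call with a number of a shift or a turn outside -1 to 1 is refused whole. A call with a gripper value outside its range is refused whole. "grip" is the opening, from 0 (shut) to 1 (fully open), set as the call begins (left out, the last holds). The fingers move at their own pace and stop on an object; the grip force is fixed at half the most. Time passes only in rows, so rows that repeat a pose let the fingers close. It gives the time, the measured TCP pose, the force, the opening and the grip force at its end, in the units of the state.
- arm.read_state(): the state, without advancing time (a new reading comes with each control period).
- arm.get_image(name): name is "scene" or "top" or "wrist"; returns (picture, depth): 400x640x3 uint8, blue, green, red; 400x640 float32, mm along the optical axis (not along the pixel's ray), 0 where there is no reading.
- arm.camera_info(name): a dict with "fx", "fy", "cx", "cy" (pixels), "k1" (the pictures are not rectified: a ray, as slopes to the right and down, at radius r is drawn at 1 + k1 r^2 times it, then the intrinsics apply), "extrinsics" (4x4, takes a point from camera to world coordinates). Camera axes: x right, y down, z forward; pixel columns grow to the right and rows downward; lengths in mm; the calibration is good to about 2 mm. A picture is of the moment at which its call begins: read the wrist's pose just before it. camera_info takes no time and is no camera call; for the wrist camera it gives the pose at the moment of the call.
- arm.job_done(): hands the job in; it is judged then, once.
Trained networks look in the newest picture that a camera, given by its name, has taken for a name from the list of things; names that differ only in an ending like _2 or _b are one class to them, and where a whole thing is asked for, a point or a joint stands for the part that bears it (a point fixed in the world has none). Each returns a list of dicts, best first, with "score" (0 to 1); they miss things now and then, are a little off and sometimes report something else, mostly with a low value. They report only what shows in the picture. A call takes as long as a camera call. They do not tell look-alikes from the thing itself.
- arm.spot_in(camera, query): "position" ([column, row] in pixels, amid what is visible of it).
The state is a dict: "clock": time; "joints": joint angles; "joint_vel": joint speeds; "joint_efforts": joint torques, N m; "position": TCP position; "ee_rot": TCP orientation; "contact_force": force on the tool from outside, world axes, zero at the start; "wrist_torque": the same for the moment, N m; "gripper_width": finger opening in mm; "grasp_force": force on a finger pad.
Only numpy, scipy, OpenCV 4.12 (cv2) and the standard library are available. Lean on these libraries where they do the work, as an engineer would, in place of code of your own. Each camera call takes 0.05 s, during which the arm holds its last target. There are 200 camera calls.

## Working session

There is one attempt and no reset: what is moved stays moved. The work goes in short steps, Python scripts to look and compute and a tool call to move; the robot and the scene stay as the last step left them, time stands still between calls to the robot, and variables do not carry over. Pictures are saved under pics/ and viewed, at most 10 in all, crops included, and the job is handed in when it is done.

Besides the shell and the picture viewer there is one more tool, called after "Emit:" in YAML: its name, and indented under it one key for each argument. arm_command: Moves the arm, as the interface text tells. Shift numbers are shares of 0.25 m and turn numbers shares of 180 degrees, none past 1 either way. Its arguments: {"type":"object","properties":{"rows":{"type":"array","items":{"type":"array"}},"grip":{"type":"number"}},"required":["rows"]}

```bash
mkdir -p pics; cat > h.py <<'E'
import numpy as np, cv2
from bench import arm
from scipy.spatial.transform import Rotation as R
def ray(cam,uv):
    c=arm.camera_info(cam); 
    K=np.array([[c['fx'],0,c['cx']],[0,c['fy'],c['cy']],[0,0,1.]])
    p=cv2.undistortPoints(np.array([[uv]],float),K,np.array([c['k1'],0,0,0.]))[0,0]
    E=np.array(c['extrinsics']); return E[:3,3],E[:3,:3]@np.array([p[0],p[1],1])
def at_z(cam,uv,z):
    o,d=ray(cam,uv); return o+d*(z-o[2])/d[2]
def by_depth(cam,uv,D):
    o,d=ray(cam,uv); u,v=map(int,np.round(uv)); return o+d*D[v,u]
def proj(cam,P):
    c=arm.camera_info(cam);E=np.array(c['extrinsics']); q=E[:3,:3].T@(np.array(P)-E[:3,3]); x,y=q[:2]/q[2]; s=1+c['k1']*(x*x+y*y)
    return c['fx']*x*s+c['cx'],c['fy']*y*s+c['cy']
def need(target,rot=None):
    s=arm.read_state(); r=R.from_quat(s['ee_rot']); return r.inv().apply(np.array(target)-s['position'])/250
E
python3 - <<'E'
from h import *
for n in ('scene','top'):
    im,D=arm.get_image(n); cv2.imwrite(f'pics/{n}.png',im); np.save(n+'.npy',D)
    for q in ('disc','stylus','stand_hole','bank','sw_red','sw_green','pad_red'):
        try: print(n,q,[(np.round(d['position']),round(d['score'],2),np.round(by_depth(n,d['position'],D))) for d in arm.spot_in(n,q)][:4])
        except Exception as e: print(q,e)
print(arm.read_state())
E
```

```text
scene disc [(array([356., 157.]), 0.53, array([389., 269.,   9.])), (array([345., 175.]), 0.52, array([448., 190.,   5.])), (array([379., 171.]), 0.42, array([499., 293.,  23.])), (array([360., 193.]), 0.39, array([542., 192.,   5.]))]
scene stylus [(array([201., 210.]), 0.78, array([ 509., -288.,  130.]))]
scene stand_hole [(array([211., 233.]), 0.79, array([ 491., -280.,    4.]))]
scene bank [(array([315., 217.]), 0.62, array([601.,   3.,  47.]))]
scene sw_red [(array([307., 204.]), 0.49, array([551.,  -1.,  55.])), (array([325., 198.]), 0.36, array([550.,  63.,  46.]))]
scene sw_green [(array([310., 206.]), 0.57, array([561.,   4.,  53.]))]
scene pad_red [(array([377., 178.]), 0.76, array([514., 275.,  14.]))]
top disc [(array([251., 268.]), 0.82, array([377., 264.,   8.])), (array([284., 202.]), 0.68, array([551., 184.,   4.])), (array([282., 244.]), 0.65, array([440., 186.,   6.])), (array([239., 219.]), 0.58, array([503., 297.,  25.]))]
top stylus [(array([481., 214.]), 0.46, array([ 508., -286.,  144.]))]
top stand_hole [(array([467., 221.]), 0.68, array([ 497., -269.,  106.])
[... 408 characters left out ...]
nts': array([ 1.55560182e+00,  3.84690431e-01,  7.90992079e-03, -5.80219796e-05,
       -1.19400963e+00, -2.58556834e-01]), 'joint_vel': array([ 0.0002872 ,  0.00097286, -0.00365885, -0.00066795, -0.00082366,
        0.00044627]), 'joint_efforts': array([-2.43950402e-03, -3.92024910e+01,  1.88608003e+01,  4.19035837e+00,
       -2.08987490e-04, -1.73781512e-06]), 'position': array([168.9456928 , 601.70462821, 231.31312786]), 'ee_rot': array([ 9.90645684e-01, -1.36459251e-01, -2.71521054e-05,  2.02746390e-07]), 'contact_force': array([-0.83037979, -0.20340901, -0.09754144]), 'wrist_torque': array([-0.04136554, -0.03682413,  0.00472312]), 'grasp_force': 0.0, 'gripper_width': 85.24412286465576}
```

```bash
python3 - <<'E'
import cv2
im=cv2.imread('pics/top.png'); cv2.imwrite('pics/topc.png',cv2.resize(im[140:320,180:520],(793,420),interpolation=cv2.INTER_CUBIC))
E
```

```text
(no output)
```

View pics/topc.png

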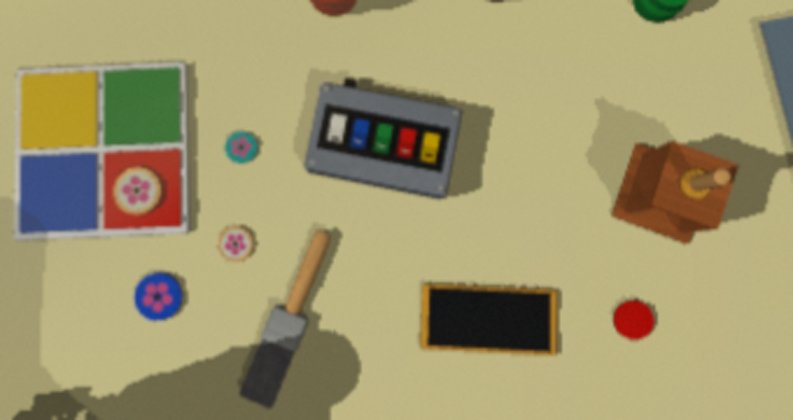

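View pics/scene.png

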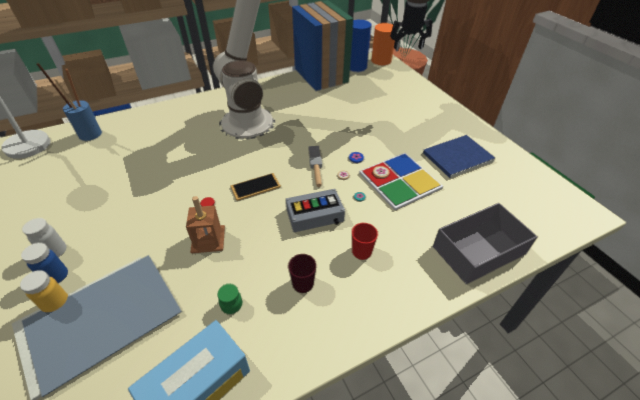

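The top view shows four possible discs:
- (239,221): large pale disc with a pink flower, on the red pad
- (281,244): small pale disc, on the table
- (248,267): large blue disc
- (284,203): turquoise disc

By the description it is (239,221), so the colour is red. The red switch is at about (354,201), second from the right. The stylus is in its stand at about (480,217). I'll check the choice in one close crop and start moving.

```bash
python3 - <<'E'
from h import *
im=cv2.imread('pics/top.png'); cv2.imwrite('pics/disc.png',cv2.resize(im[160:280,180:300],(480,480),interpolation=cv2.INTER_CUBIC))
D=np.load('top.npy')
for n,uv in dict(disc=(239,221),small=(281,244),collar=(478,219),red=(354,201),white=(324.5,194)).items(): print(n,by_depth('top',uv,D).round())
c=arm.camera_info('wrist');print(np.round(c['extrinsics'],3),c['fx'])
E
```

```text
disc [497. 297.  25.]
small [439. 188.   6.]
collar [ 499. -286.  127.]
red [548.  -3.  59.]
white [566.  73.  55.]
[[-2.70000e-01 -9.25000e-01 -2.67000e-01  2.36855e+02]
 [-9.63000e-01  2.60000e-01  7.60000e-02  5.81979e+02]
 [-1.00000e-03  2.78000e-01 -9.61000e-01  3.73036e+02]
 [ 0.00000e+00  0.00000e+00  0.00000e+00  1.00000e+00]] 321.65060770429784
```

View pics/disc.png

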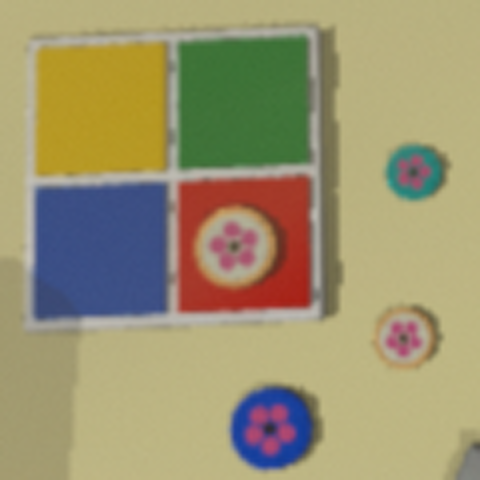

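Emit:
arm_command:
  rows:
    - [[0.71, 0.65, -0.1], [0, 0, 0]]
    - [[0.71, 0.65, -0.1], [0, 0, 0]]
    - [[0.71, 0.65, -0.1], [0, 0, 0]]
    - [[0.71, 0.65, -0.1], [0, 0, 0]]
    - [[0.71, 0.65, -0.1], [0, 0, 0]]

```text
clock: 1.3
position: [296.7, 395.1, 256.9]
ee_rot: [0.991, -0.137, 0.0, -0.0]
contact_force: [1.4, 0.2, 0.1]
gripper_width: 85.3
grasp_force: 0.0
```

The crop confirms the pale flower disc lies on the red pad, at crop (235,246). Next I'll go over the bank.

Emit:
arm_command:
  rows:
    - [[0.64, 0.62, 0], [0, 0, 0]]
    - [[0.64, 0.62, 0], [0, 0, 0]]
    - [[0.64, 0.62, 0], [0, 0, 0]]
    - [[0.64, 0.62, 0], [0, 0, 0]]
    - [[0.64, 0.62, 0], [0, 0, 0]]

```text
clock: 1.8
position: [408.9, 201.8, 256.7]
ee_rot: [0.99, -0.138, 0.0, -0.0]
contact_force: [-0.6, 0.9, 0.1]
gripper_width: 85.6
grasp_force: 0.0
```

Emit:
arm_command:
  rows:
    - [[0.64, 0.62, 0], [0, 0, 0]]
    - [[0.64, 0.62, 0], [0, 0, 0]]
    - [[0.64, 0.62, 0], [0, 0, 0]]
    - [[0.64, 0.62, 0], [0, 0, 0]]
    - [[0.64, 0.62, 0], [0, 0, 0]]

```text
clock: 2.3
position: [521.4, 9.2, 256.3]
ee_rot: [0.99, -0.138, 0.0, 0.0]
contact_force: [0.3, -0.5, 0.9]
gripper_width: 85.5
grasp_force: 0.0
```

Emit:
arm_command:
  rows:
    - [[0, 0, 0], [0, 0, 0]]
    - [[0, 0, 0], [0, 0, 0]]

```text
clock: 2.5
position: [520.0, 11.9, 256.1]
ee_rot: [0.991, -0.137, -0.0, -0.0]
contact_force: [-0.2, 0.1, 0.2]
gripper_width: 85.3
grasp_force: 0.0
```

```bash
python3 - <<'E'
from h import *
c=arm.camera_info('wrist'); im,D=arm.get_image('wrist'); cv2.imwrite('pics/w1.png',im); np.save('w1.npy',D); np.save('w1E.npy',c['extrinsics']); print(arm.read_state()['position'])
print(proj('wrist',(548,-3,59)))
E
```

```text
[519.8486615   12.57197911 256.27788793]
(np.float64(326.8354907105465), np.float64(143.3700167066791))
```

View pics/w1.png

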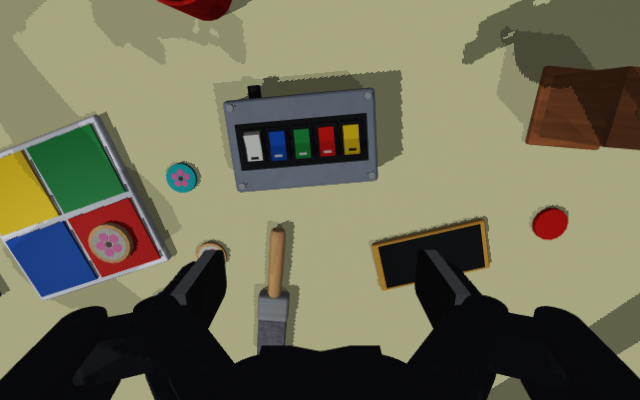

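The wrist view shows the bank, with the red rocker at (327,142), its bar mark towards the robot at (328,152), and yellow to its right. I'll compute the red press point and the bank's axes.

```bash
python3 - <<'E'
from h import *
im=cv2.imread('pics/w1.png'); D=np.load('w1.npy')
h=cv2.cvtColor(im,cv2.COLOR_BGR2HSV); box=np.zeros(im.shape[:2],bool); box[110:175,235:372]=1
P={}
for n,m in dict(blue=(h[...,0]>100)&(h[...,0]<125)&(h[...,1]>150),green=(h[...,0]>45)&(h[...,0]<80)&(h[...,1]>120),red=((h[...,0]<8)|(h[...,0]>172))&(h[...,1]>140),yellow=(h[...,0]>20)&(h[...,0]<35)&(h[...,1]>150)).items():
    v,u=np.nonzero(m&box); keep=(abs(u-np.median(u))<14)&(abs(v-np.median(v))<22); v,u=v[keep],u[keep]
    pts=np.array([by_depth('wrist',(a,b),D) for a,b in zip(u,v)])
    P[n]=pts; print(n,len(u),u.mean().round(1),v.mean().round(1),pts.mean(0).round(1),np.percentile(pts,[3,97],axis=0).round(1).tolist())
b=np.array([P[k].mean(0) for k in('blue','green','red','yellow')])
yax=np.polyfit(np.arange(4),b[:,:2],1)[0]; print('step',yax,np.hypot(*yax)); yh=-yax/np.hypot(*yax); xh=np.array([yh[1],-yh[0]]); print('bank x',xh, 'y',yh)
print('along bank x, y of red: ',np.percentile(P['red'][:,:2]@xh,[1,50,99]),np.percentile(P['red'][:,:2]@yh,[1,50,99]))
# bank top extents (grey)
v,u=np.nonzero((h[...,1]<60)&(h[...,2]>60)); k=(u>215)&(u<385)&(v>80)&(v<200); g=np.array([by_depth('wrist',(a,c),D) for a,c in zip(u[k],v[k])]); g=g[(abs(g[:,2]-50)<4)]
print('bank top',np.percentile(g[:,:2]@xh,[.3,99.7]),np.percentile(g[:,:2]@yh,[.3,99.7]), g[:,2].mean())
r=P['red']; s=r[:,:2]@xh
for a in range(-16,16,3):
    q=r[abs(s-np.median(s)-a)<1.5]; print(a,len(q),q[:,2].mean().round(1) if len(q) else '')
E
```

```text
blue 490 277.5 144.7 [560.5  47.4  57.5] [[544.8, 38.7, 51.9], [574.6, 57.1, 61.0]]
green 481 301.8 142.6 [555.8  22.1  57.5] [[540.2, 13.1, 51.2], [569.7, 31.7, 60.7]]
red 487 326.2 140.4 [550.8  -3.2  56. ] [[535.4, -12.2, 51.0], [564.9, 6.0, 60.1]]
yellow 512 350.9 138.7 [545.9 -28.4  58.9] [[530.6, -37.6, 51.6], [560.3, -19.1, 61.1]]
step [ -4.87573234 -25.27830027] 25.744227127652355
bank x [ 0.9819017  -0.18939129] y [0.18939129 0.9819017 ]
along bank x, y of red:  [524.83845561 541.61241955 556.09849944] [ 92.4794666  101.32346244 109.85821547]Traceback (most recent call last):
  File "<stdin>", line 13, in <module>
  File "h.py", line 12, in by_depth
    o,d=ray(cam,uv); u,v=map(int,np.round(uv)); return o+d*D[v,u]
        ~~~^^^^^^^^
  File "h.py", line 5, in ray
    c=arm.camera_info(cam);
ValueError: time passes only in moves, steps and waits
```

Emit:
arm_command:
  rows:
    - [[0.16, 0.95, -0.1], [0, 0, 0]]
    - [[0.16, 0.95, -0.1], [0, 0, 0]]
    - [[0.16, 0.95, -0.1], [0, 0, 0]]
    - [[0.16, 0.95, -0.1], [0, 0, 0]]
    - [[0.16, 0.95, -0.1], [0, 0, 0]]

```text
clock: 3.05
position: [494.1, -227.8, 282.2]
ee_rot: [0.991, -0.135, 0.001, 0.0]
contact_force: [0.6, 0.4, -0.2]
gripper_width: 85.3
grasp_force: 0.0
```

Emit:
arm_command:
  rows:
    - [[0, 0, 0], [0, 0, 0]]
    - [[0, 0, 0], [0, 0, 0]]
    - [[0, 0, 0], [0, 0, 0]]

```text
clock: 3.35
position: [494.5, -225.7, 281.4]
ee_rot: [0.991, -0.135, 0.0, -0.0]
contact_force: [-0.4, 0.3, -0.1]
gripper_width: 85.3
grasp_force: 0.0
```

```bash
python3 - <<'E'
from h import *
im,D=arm.get_image('wrist'); cv2.imwrite('pics/w2.png',im); np.save('w2.npy',D); print(arm.read_state()['position'])
print(proj('wrist',(503,-285,110)),proj('wrist',(503,-285,175)))
E
```

```text
[ 494.63437778 -225.61209088  281.39094172]
(np.float64(376.134163885689), np.float64(154.11641016802423)) (np.float64(389.9657488238038), np.float64(166.5068984918139))
```

View pics/w2.png

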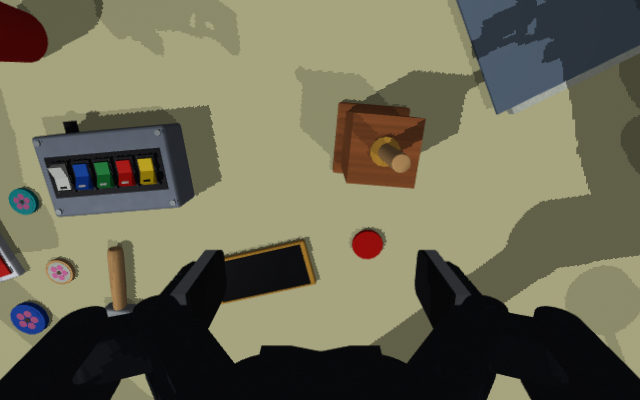

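The stylus stands in its stand: collar at about (385,152), handle top at about (401,163).

```bash
python3 - <<'E'
from h import *
print('top',at_z('wrist',(401,163),175)); print('collar',at_z('wrist',(385.5,151.5),110))
print('plate corners',[at_z('wrist',c,105).round(1)[:2].tolist() for c in ((348,113),(424,119),(413,188),(346,182))])
im=cv2.imread('pics/w2.png'); cv2.imwrite('pics/w2c.png',cv2.resize(im[90:200,320:440],None,fx=5,fy=5,interpolation=cv2.INTER_CUBIC))
E
```

```text
top [ 503.41091036 -293.88160438  175.        ]
collar [ 503.05441083 -294.36312877  110.        ]
plate corners [[547.8, -268.4], [522.8, -337.7], [458.1, -314.3], [482.5, -249.8]]
```

View pics/w2c.png

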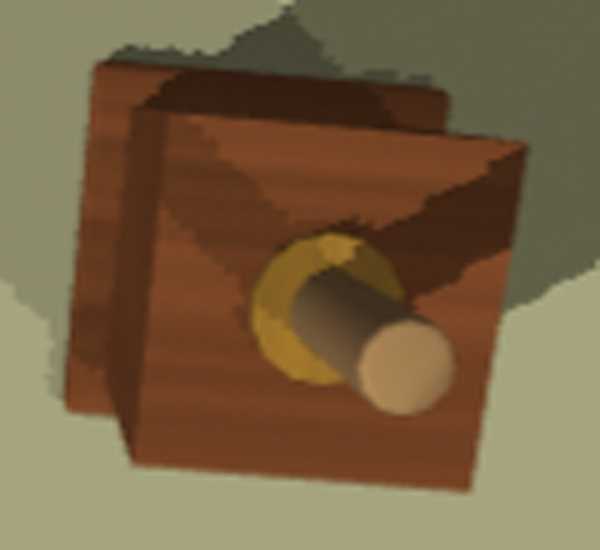

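Emit:
arm_command:
  rows:
    - [[0.106, 0.254, 0.1], [0, 0, 0]]
    - [[0.106, 0.254, 0.1], [0, 0, 0]]
    - [[0.106, 0.254, 0.25], [0, 0, 0]]
    - [[0.106, 0.254, 0.25], [0, 0, 0]]

```text
clock: 3.8
position: [500.3, -293.2, 213.7]
ee_rot: [0.991, -0.136, -0.005, -0.002]
contact_force: [-0.7, -0.4, -1.4]
gripper_width: 85.5
grasp_force: 0.0
```

```bash
python3 - <<'E'
from h import *
print(arm.read_state()['position'], need((503.2,-294,126)))
E
```

```text
[ 500.32584406 -293.17668722  213.71316445] [0.01578906 0.0007872  0.35070029]
```

Emit:
arm_command:
  rows:
    - [[0, 0, 0.12], [0, 0, 0]]
    - [[0, 0, 0.25], [0, 0, 0]]
    - [[0, 0, 0.37], [0, 0, 0]]
    - [[0, 0, 0.37], [0, 0, 0]]
    - [[0, 0, 0.37], [0, 0, 0]]

```text
clock: 4.3
position: [504.0, -295.0, 127.9]
ee_rot: [0.991, -0.135, 0.001, 0.001]
contact_force: [0.2, -0.8, 1.0]
gripper_width: 85.3
grasp_force: 0.0
```

```bash
python3 - <<'E'
from h import *
s=arm.read_state();print(s['position'],s['ee_rot'], need((503.2,-294,126)))
E
```

```text
[ 504.01776965 -295.02642811  127.91384551] [ 9.90815075e-01 -1.35221377e-01  5.72183127e-04  5.82245674e-04] [-0.0042615  -0.0030867   0.00764681]
```

Emit:
arm_command:
  rows:
    - [[-0.003, -0.003, 0], [0, 0, 0]]
    - [[-0.003, -0.003, 0], [0, 0, 0]]
    - [[-0.003, -0.003, 0], [0, 0, 0]]
    - [[-0.003, -0.003, 0], [0, 0, 0]]
    - [[-0.003, -0.003, 0], [0, 0, 0]]
  grip: 0

```text
clock: 4.8
position: [502.4, -294.7, 126.8]
ee_rot: [0.991, -0.136, 0.0, 0.0]
contact_force: [0.6, -0.4, 2.0]
gripper_width: 14.5
grasp_force: 58.4
```

Emit:
arm_command:
  rows:
    - [[0, 0, 0], [0, 0, 0]]
    - [[0, 0, 0], [0, 0, 0]]
    - [[0, 0, 0], [0, 0, 0]]
    - [[0, 0, 0], [0, 0, 0]]
    - [[0, 0, 0], [0, 0, 0]]

```text
clock: 5.3
position: [502.4, -294.7, 126.8]
ee_rot: [0.991, -0.136, 0.0, 0.0]
contact_force: [-1.1, 0.1, 5.6]
gripper_width: 14.5
grasp_force: 58.3
```

Emit:
arm_command:
  rows:
    - [[0, 0, -0.1], [0, 0, 0]]
    - [[0, 0, -0.25], [0, 0, 0]]
    - [[0, 0, -0.4], [0, 0, 0]]
    - [[0, 0, -0.5], [0, 0, 0]]
    - [[0, 0, -0.5], [0, 0, 0]]

```text
clock: 5.8
position: [504.0, -295.3, 255.0]
ee_rot: [0.991, -0.136, 0.004, 0.001]
contact_force: [0.4, -0.1, 0.3]
gripper_width: 14.5
grasp_force: 58.4
```

Emit:
arm_command:
  rows:
    - [[0, 0, 0], [0, 0, 0]]
    - [[0, 0, 0], [0, 0, 0]]

```text
clock: 6.0
position: [501.4, -294.1, 249.1]
ee_rot: [0.991, -0.137, -0.002, -0.001]
contact_force: [0.9, 0.1, -0.6]
gripper_width: 14.3
grasp_force: 58.4
```

```bash
python3 - <<'E'
from h import *
s=arm.read_state();print(s['position'],s['gripper_width'], need((541.1,-1.2,190)))
im,D=arm.get_image('wrist'); cv2.imwrite('pics/w3.png',im)
for n in ('scene',):
    im,D=arm.get_image(n); cv2.imwrite('pics/s3.png',cv2.resize(im[120:260,130:340],None,fx=3.5,fy=3.5,interpolation=cv2.INTER_CUBIC))
print(proj('scene',s['position']),proj('scene',s['position']-[0,0,101.8]))
E
```

```text
[ 501.35024424 -294.07365741  249.09593015] 14.290369202559216 [-0.16323022 -1.17059386  0.23795697]
(np.float64(186.92301869324655), np.float64(175.43828688955503)) (np.float64(196.32392448498157), np.float64(204.03923863346495))
```

View pics/s3.png

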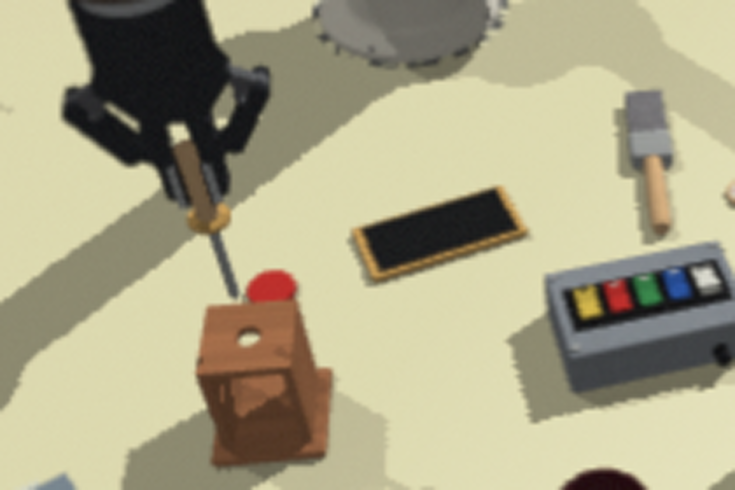

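The stylus is held upright, with its tip at crop (237,296). That is within 2 px of the prediction, and the empty hole shows at crop (250,338). I'll carry it to the bank.

Emit:
arm_command:
  rows:
    - [[-0.08, -0.59, 0], [0, 0, 0]]
    - [[-0.08, -0.59, 0], [0, 0, 0]]
    - [[-0.08, -0.59, 0], [0, 0, 0]]
    - [[-0.08, -0.59, 0], [0, 0, 0]]

```text
clock: 6.5
position: [523.3, -142.7, 250.4]
ee_rot: [0.991, -0.133, -0.001, -0.0]
contact_force: [-0.8, 0.4, -0.6]
gripper_width: 14.5
grasp_force: 58.7
```

Emit:
arm_command:
  rows:
    - [[-0.08, -0.585, 0.1], [0, 0, 0]]
    - [[-0.08, -0.585, 0.2], [0, 0, 0]]
    - [[-0.08, -0.585, 0.24], [0, 0, 0]]
    - [[-0.08, -0.585, 0.24], [0, 0, 0]]
    - [[-0.08, -0.585, 0.24], [0, 0, 0]]

```text
clock: 7.0
position: [542.4, -0.0, 189.3]
ee_rot: [0.991, -0.135, -0.002, 0.001]
contact_force: [0.4, 0.5, 0.5]
gripper_width: 14.8
grasp_force: 58.9
```

Emit:
arm_command:
  rows:
    - [[0, 0, 0], [0, 0, 0]]
    - [[0, 0, 0], [0, 0, 0]]
    - [[0, 0, 0], [0, 0, 0]]

```text
clock: 7.3
position: [543.5, -2.1, 192.1]
ee_rot: [0.991, -0.137, 0.001, -0.0]
contact_force: [-0.9, -0.9, -0.2]
gripper_width: 14.6
grasp_force: 58.9
```

```bash
python3 - <<'E'
from h import *
s=arm.read_state();print(s['position'],s['ee_rot'],s['contact_force'], need((541.1,-1.2,175)))
im,D=arm.get_image('wrist'); a=cv2.resize(im[60:280,210:430],(550,550),interpolation=cv2.INTER_CUBIC); cv2.imwrite('pics/w4.png',a)
print('tip',proj('wrist',s['position']-[0,0,101.8]),'press',proj('wrist',(541.1,-1.2,59.5)))
E
```

```text
[543.4917191   -2.10528497 192.14180767] [ 9.90516085e-01 -1.37394587e-01  7.38959101e-04 -2.57659270e-04] [-0.87750046 -0.90401644 -0.18372525] [-0.01028681 -0.00083156  0.06855358]
tip (np.float64(319.7722831315286), np.float64(197.64180988537157)) press (np.float64(319.6100742446395), np.float64(190.70604419072126))
```

View pics/w4.png

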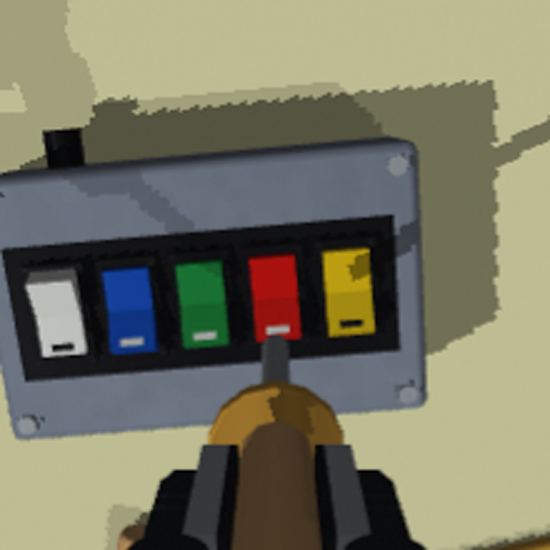

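```bash
python3 - <<'E'
from h import *
p=at_z('wrist',(319.8,173.6),56); e=at_z('wrist',(321,196.6),61.7); f=at_z('wrist',(319.3,162),50.5); b=at_z('wrist',(320.8,191.6),60)
xh=np.array([.982,-.189]); yh=np.array([.189,.982])
for n,q in dict(pivot=p,near=e,far=f,bar=b,cmd=arm.read_state()['position'],plan=np.array([541.1,-1.2])).items(): print(n,q.round(1),(q[:2]@xh).round(1),(q[:2]@yh).round(1))
E
```

```text
pivot [555.2  -5.3  56. ] 546.2 99.7
near [536.2  -1.1  61.7] 526.7 100.3
far [564.3  -7.5  50.5] 555.5 99.3
bar [540.2  -2.   60. ] 530.8 100.1
cmd [543.4  -2.  192.1] 534.0 100.7
plan [541.1  -1.2] 531.6 101.1
```

Emit:
arm_command:
  rows:
    - [[-0.009, 0.001, 0], [0, 0, 0]]
    - [[-0.009, 0.001, 0.05], [0, 0, 0]]
    - [[-0.009, 0.001, 0.1], [0, 0, 0]]
    - [[-0.009, 0.001, 0.1], [0, 0, 0]]
    - [[-0.009, 0.001, 0.1], [0, 0, 0]]

```text
clock: 7.85
position: [540.7, -0.7, 165.5]
ee_rot: [0.991, -0.136, -0.001, 0.0]
contact_force: [0.6, 0.9, -0.8]
gripper_width: 14.5
grasp_force: 58.9
```

```bash
python3 - <<'E'
from h import *
s=arm.read_state();print(s['position'],s['contact_force'], need((541.2,-1.8,157)))
E
```

```text
[540.67487795  -0.67587001 165.47621593] [ 0.63799176  0.8918647  -0.78468347] [0.00328582 0.00372297 0.03390447]
```

Emit:
arm_command:
  rows:
    - [[0.002, 0.003, 0.008], [0, 0, 0]]
    - [[0.002, 0.003, 0.016], [0, 0, 0]]
    - [[0.002, 0.003, 0.024], [0, 0, 0]]
    - [[0.002, 0.003, 0.032], [0, 0, 0]]
    - [[0.002, 0.003, 0.032], [0, 0, 0]]

```text
clock: 8.35
position: [541.3, -1.4, 158.4]
ee_rot: [0.991, -0.136, 0.0, -0.0]
contact_force: [-0.4, 0.6, 1.4]
gripper_width: 14.9
grasp_force: 58.9
```

Emit:
arm_command:
  rows:
    - [[0, 0, 0.004], [0, 0, 0]]
    - [[0, 0, 0.008], [0, 0, 0]]
    - [[0, 0, 0.008], [0, 0, 0]]

```text
clock: 8.65
position: [541.6, -1.4, 157.2]
ee_rot: [0.991, -0.136, 0.0, 0.0]
contact_force: [-2.1, 1.7, 5.0]
gripper_width: 14.9
grasp_force: 59.3
```

Emit:
arm_command:
  rows:
    - [[0, 0, 0.004], [0, 0, 0]]
    - [[0, 0, 0.008], [0, 0, 0]]
    - [[0, 0, 0.008], [0, 0, 0]]

```text
clock: 8.95
position: [542.1, -1.5, 156.8]
ee_rot: [0.991, -0.136, 0.001, 0.0]
contact_force: [-3.3, 1.0, 12.3]
gripper_width: 14.3
grasp_force: 60.0
```

Emit:
arm_command:
  rows:
    - [[0, 0, 0.004], [0, 0, 0]]
    - [[0, 0, 0.008], [0, 0, 0]]
    - [[0, 0, 0.008], [0, 0, 0]]

```text
clock: 9.25
position: [542.7, -1.6, 156.5]
ee_rot: [0.991, -0.136, 0.002, 0.0]
contact_force: [-4.8, 0.8, 18.7]
gripper_width: 14.5
grasp_force: 60.9
```

Emit:
arm_command:
  rows:
    - [[0, 0, 0.004], [0, 0, 0]]
    - [[0, 0, 0.004], [0, 0, 0]]

```text
clock: 9.45
position: [543.0, -1.7, 156.4]
ee_rot: [0.991, -0.135, 0.003, 0.0]
contact_force: [-5.6, 0.3, 23.1]
gripper_width: 14.6
grasp_force: 61.3
```

Emit:
arm_command:
  rows:
    - [[0, 0, -0.05], [0, 0, 0]]
    - [[0, 0, -0.2], [0, 0, 0]]
    - [[0, 0, -0.4], [0, 0, 0]]
    - [[0, 0, -0.42], [0, 0, 0]]
    - [[0, 0, -0.42], [0, 0, 0]]

```text
clock: 9.95
position: [541.9, -1.1, 257.7]
ee_rot: [0.991, -0.137, 0.002, -0.001]
contact_force: [-0.5, 0.3, -1.6]
gripper_width: 14.2
grasp_force: 59.2
```

```bash
python3 - <<'E'
from h import *
s=arm.read_state();print(s['position'],s['contact_force'],need((502.4,-294.7,255)))
im,D=arm.get_image('wrist'); c=proj('wrist',(545,-2,58)); print(c); u,v=map(int,c)
a=cv2.resize(im[max(v-60,0):v+60,u-100:u+90],None,fx=4,fy=4,interpolation=cv2.INTER_CUBIC)
t,_=arm.get_image('scene'); cv2.imwrite('pics/s5.png',t)
b=cv2.resize(t[180:240,270:360],None,fx=4,fy=4,interpolation=cv2.INTER_CUBIC)
w=max(a.shape[1],b.shape[1]); f=lambda i: np.pad(i,((0,0),(0,w-i.shape[1]),(0,0)))
cv2.imwrite('pics/w5.png',cv2.resize(np.vstack([f(a),f(b)]),None,fx=.8,fy=.8))
E
```

```text
[541.91101239  -1.12498243 257.74116183] [-0.53498809  0.28710869 -1.5832866 ] [0.16557603 1.17328193 0.00853715]
(np.float64(319.5056768157885), np.float64(168.7225292798954))
```

View pics/w5.png

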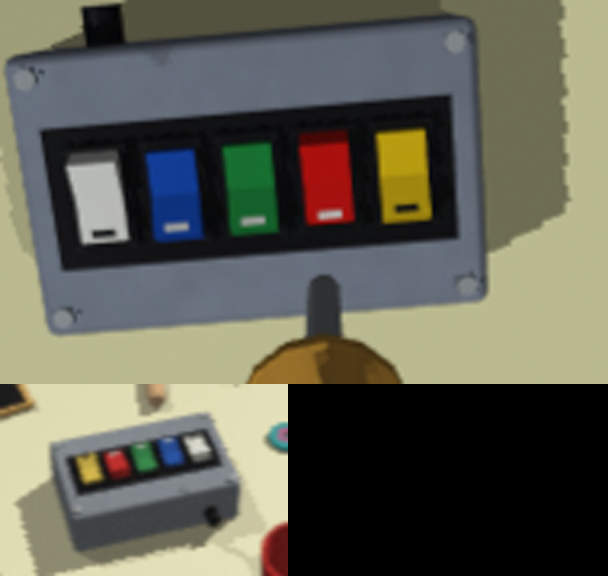

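The red rocker at crop (326,178) now shows its far end face like the white one, and the rest are unchanged. The force reached 23 N, so it was against its stop. I'll go back to the stand.

Emit:
arm_command:
  rows:
    - [[0.083, 0.587, 0], [0, 0, 0]]
    - [[0.083, 0.587, 0], [0, 0, 0]]
    - [[0.083, 0.587, 0], [0, 0, 0]]
    - [[0.083, 0.587, 0], [0, 0, 0]]

```text
clock: 10.45
position: [519.4, -152.5, 253.7]
ee_rot: [0.99, -0.14, -0.003, 0.001]
contact_force: [-0.1, -0.5, -0.7]
gripper_width: 14.5
grasp_force: 59.0
```

Emit:
arm_command:
  rows:
    - [[0.083, 0.587, 0], [0, 0, 0]]
    - [[0.083, 0.587, 0], [0, 0, 0]]
    - [[0.083, 0.587, 0], [0, 0, 0]]
    - [[0.083, 0.587, 0], [0, 0, 0]]
    - [[0.083, 0.587, 0], [0, 0, 0]]

```text
clock: 10.95
position: [500.8, -295.8, 253.8]
ee_rot: [0.99, -0.138, -0.002, -0.001]
contact_force: [-0.7, -0.1, -0.1]
gripper_width: 14.9
grasp_force: 59.2
```

Emit:
arm_command:
  rows:
    - [[0, 0, 0], [0, 0, 0]]
    - [[0, 0, 0], [0, 0, 0]]
    - [[0, 0, 0], [0, 0, 0]]

```text
clock: 11.25
position: [502.2, -294.0, 256.3]
ee_rot: [0.991, -0.136, -0.0, -0.0]
contact_force: [0.6, -0.3, -0.7]
gripper_width: 14.4
grasp_force: 59.2
```

```bash
python3 - <<'E'
from h import *
s=arm.read_state();print(s['position'],s['ee_rot'],need((502.4,-294.2,225)))
E
```

```text
[ 502.1783792  -294.03504713  256.27652503] [ 9.90776530e-01 -1.35505946e-01 -6.00975280e-05 -5.18346559e-05] [0.00104775 0.00040836 0.12510593]
```

```bash
python3 - <<'E'
from h import *
s=arm.read_state(); t=np.array(proj('wrist',s['position']-[0,0,101.8])); print('tip px',t,'collar px',proj('wrist',s['position']-[0,0,19]))
im,_=arm.get_image('wrist'); cv2.imwrite('pics/w6.png',im)
old=cv2.imread('pics/w3.png')
def loc(i,name):
    for r in range(188,216,4):
        row=cv2.cvtColor(i,cv2.COLOR_BGR2HSV)[r,285:355]; lo=(row[:,1]<70)&(row[:,2]<130); c=np.nonzero(lo)[0]
        print(name,r,(285+c.min(),285+c.max(),len(c)) if len(c) else None)
loc(old,'old');loc(im,'new')
T=old[205:260,285:355]; R_=cv2.matchTemplate(im[185:280,265:375],T,cv2.TM_CCOEFF_NORMED); _,m,_,p=cv2.minMaxLoc(R_); print('collar shift',m,p[0]-20,p[1]-20)
S=np.hstack([cv2.resize(i[140:260,270:370],None,fx=4,fy=4,interpolation=cv2.INTER_CUBIC) for i in(old,im)]); cv2.imwrite('pics/cmp.png',S)
E
```

```text
tip px [319.58980435 197.56946154] collar px (np.float64(319.21764785979406), np.float64(240.2424737477862))
old 188 None
old 192 None
old 196 (np.int64(316), np.int64(323), 8)
old 200 (np.int64(315), np.int64(324), 10)
old 204 (np.int64(315), np.int64(324), 10)
old 208 (np.int64(315), np.int64(324), 10)
old 212 (np.int64(315), np.int64(324), 6)
new 188 None
new 192 None
new 196 (np.int64(316), np.int64(323), 8)
new 200 (np.int64(315), np.int64(324), 10)
new 204 (np.int64(315), np.int64(324), 10)
new 208 (np.int64(315), np.int64(324), 10)
new 212 (np.int64(315), np.int64(324), 5)
collar shift 0.9825512170791626 0 0
```

The stylus hasn't moved in the grip, so I'll lower it into the hole.

Emit:
arm_command:
  rows:
    - [[0, 0, 0.08], [0, 0, 0]]
    - [[0, 0, 0.16], [0, 0, 0]]
    - [[0, 0, 0.22], [0, 0, 0]]
    - [[0, 0, 0.25], [0, 0, 0]]
    - [[0, 0, 0.25], [0, 0, 0]]

```text
clock: 11.8
position: [501.5, -294.6, 193.0]
ee_rot: [0.991, -0.136, -0.001, -0.0]
contact_force: [0.1, -0.3, -0.9]
gripper_width: 15.0
grasp_force: 59.2
```

Emit:
arm_command:
  rows:
    - [[0, 0, 0.06], [0, 0, 0]]
    - [[0, 0, 0.12], [0, 0, 0]]
    - [[0, 0, 0.18], [0, 0, 0]]
    - [[0, 0, 0.23], [0, 0, 0]]
    - [[0, 0, 0.23], [0, 0, 0]]

```text
clock: 12.3
position: [501.2, -294.9, 135.2]
ee_rot: [0.991, -0.136, -0.001, -0.0]
contact_force: [-0.5, 0.1, -0.5]
gripper_width: 14.5
grasp_force: 59.2
```

```bash
python3 - <<'E'
from h import *
s=arm.read_state();print(s['position'],s['contact_force'],need((502.4,-294.2,126.8)))
E
```

```text
[ 501.19803684 -294.86154458  135.18841182] [-0.52524467  0.10040748 -0.46925867] [ 0.00399978 -0.00384103  0.0335442 ]
```

Emit:
arm_command:
  rows:
    - [[0.003, -0.002, 0.012], [0, 0, 0]]
    - [[0.003, -0.002, 0.024], [0, 0, 0]]
    - [[0.003, -0.002, 0.03], [0, 0, 0]]
    - [[0.003, -0.002, 0.034], [0, 0, 0]]
    - [[0.003, -0.002, 0.034], [0, 0, 0]]

```text
clock: 12.8
position: [502.7, -295.0, 127.9]
ee_rot: [0.991, -0.136, 0.0, 0.0]
contact_force: [-0.2, -0.8, -0.9]
gripper_width: 14.4
grasp_force: 59.2
```

Emit:
arm_command:
  rows:
    - [[0, 0, 0], [0, 0, 0]]
    - [[0, 0, 0], [0, 0, 0]]

```text
clock: 13.0
position: [502.8, -295.0, 128.0]
ee_rot: [0.991, -0.136, 0.0, 0.0]
contact_force: [-0.1, -0.0, -2.2]
gripper_width: 14.5
grasp_force: 59.2
```

Lower 1 mm more until it touches.

Emit:
arm_command:
  rows:
    - [[0, 0, 0.003], [0, 0, 0]]
    - [[0, 0, 0.006], [0, 0, 0]]
    - [[0, 0, 0.006], [0, 0, 0]]

```text
clock: 13.3
position: [502.8, -295.0, 126.8]
ee_rot: [0.991, -0.136, 0.0, 0.0]
contact_force: [-0.9, 0.8, 2.6]
gripper_width: 14.6
grasp_force: 59.5
```

Emit:
arm_command:
  rows:
    - [[0, 0, 0], [0, 0, 0]]
    - [[0, 0, 0], [0, 0, 0]]
    - [[0, 0, 0], [0, 0, 0]]
    - [[0, 0, 0], [0, 0, 0]]
    - [[0, 0, 0], [0, 0, 0]]
  grip: 0.5

```text
clock: 13.8
position: [502.7, -294.9, 126.2]
ee_rot: [0.991, -0.136, -0.0, -0.0]
contact_force: [0.6, 0.8, -0.9]
gripper_width: 42.5
grasp_force: 0.0
```

Emit:
arm_command:
  rows:
    - [[0, 0, 0], [0, 0, 0]]
    - [[0, 0, 0], [0, 0, 0]]
    - [[0, 0, -0.06], [0, 0, 0]]
    - [[0, 0, -0.2], [0, 0, 0]]
    - [[0, 0, -0.3], [0, 0, 0]]
  grip: 1

```text
clock: 14.3
position: [503.1, -295.2, 203.0]
ee_rot: [0.991, -0.136, 0.0, 0.0]
contact_force: [1.0, -0.3, 0.1]
gripper_width: 85.4
grasp_force: 0.0
```

Emit:
arm_command:
  rows:
    - [[0, 0, -0.3], [0, 0, 0]]
    - [[0, 0, -0.4], [0, 0, 0]]
    - [[0, 0, -0.4], [0, 0, 0]]
    - [[0, -0.3, -0.4], [0, 0, 0]]
    - [[0, -0.3, -0.4], [0, 0, 0]]

```text
clock: 14.8
position: [523.2, -221.3, 301.5]
ee_rot: [0.991, -0.137, 0.001, -0.0]
contact_force: [-0.8, -1.5, 0.1]
gripper_width: 85.5
grasp_force: 0.0
```

Emit:
arm_command:
  rows:
    - [[0, 0, 0], [0, 0, 0]]
    - [[0, 0, 0], [0, 0, 0]]
    - [[0, 0, 0], [0, 0, 0]]

```text
clock: 15.1
position: [522.8, -223.2, 301.2]
ee_rot: [0.991, -0.137, -0.0, 0.0]
contact_force: [-0.0, -0.7, 0.2]
gripper_width: 85.4
grasp_force: 0.0
```

```bash
python3 - <<'E'
from h import *
s=arm.read_state();print(s['clock'],s['position'],s['contact_force'])
c=proj('wrist',(503,-294,110)); print(c); im,D=arm.get_image('wrist'); u,v=map(int,c); u=min(max(u,80),560);v=max(v,70)
a=cv2.resize(im[v-70:v+70,u-80:u+80],(400,350),interpolation=cv2.INTER_CUBIC)
t,_=arm.get_image('scene'); b=cv2.resize(t[150:260,180:350],(400,259),interpolation=cv2.INTER_CUBIC)
t2,_=arm.get_image('scene'); d=cv2.resize(t[130:220,310:450],(400,257)); cv2.imwrite('pics/fin.png',np.hstack([np.pad(a,((0,166),(0,0),(0,0))),np.vstack([b,d])]))
E
```

```text
15.1 [ 522.79712865 -223.22874416  301.16494329] [-0.00525522 -0.73349571  0.1854621 ]
(np.float64(389.353124914798), np.float64(173.84085748957776))
```

View pics/fin.png

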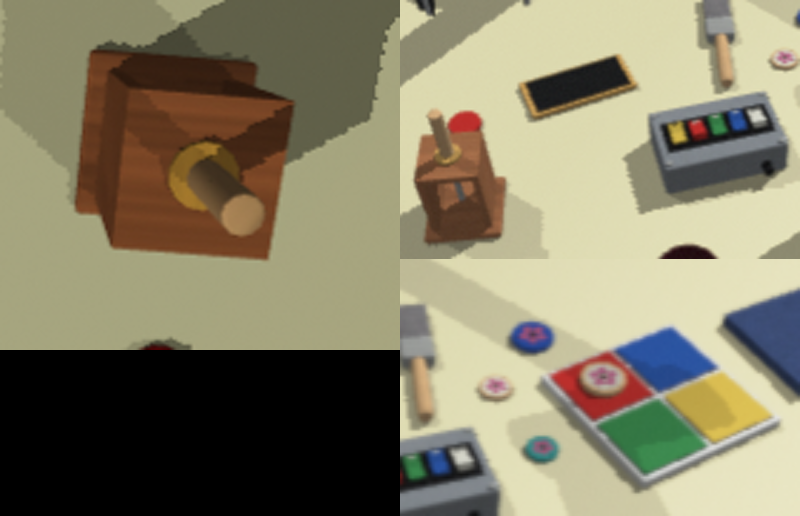

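The final picture shows the stylus hanging upright in its stand (crop (203,175)). The red switch is on, and the disc and other things are undisturbed.

```bash
python3 -c "
from bench import arm
print(arm.job_done())"
```

```text
the job is handed in; nothing more can be done
None
```

I pressed the red switch (the disc lay on the red pad) until it stopped and hung the stylus back upright in its stand; nothing else looked moved in the last pictures, and the job was handed in at about 15 s with no verdict returned.

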